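Gauge blind bushings on a pin and sort them

ROBOT

A 6-joint arm with a two-finger parallel gripper is mounted at the origin on a cart in front of the work surface, level with it; the furniture and walls round the work are solid. World frame = base frame: x ahead of the robot, y to its left, z up, the work surface at z = 0. Lengths are in m, angles in rad, forces in N, time in s.
With the tool pointing down it reaches from about 0.3 to 0.875 m from the base axis. Payload 6.4 kg.
Tool frame: the origin (TCP) lies on the centre line of the jaws, within the pads' length; the fingertips stand 25 mm ahead of it and the grasp point (between the pads) lies 6 mm ahead of it (ctrl.tip_reach is the distance from the TCP to the fingertips, in m); z points along the fingers, y is the line along which they close (so a half turn about z gives the same grasp; the last joint's range is limited). The gripper opens to 85 mm and grips with 20 to 120 N. Pads are 22 mm wide; open, the fingers measure 114 mm over their backs; the gripper's body (76 mm by 85 mm) begins 54 mm behind the grasp point. The pads swing forward as they close: fully open they stand 13 mm farther back than shut.
Start: joints at [-0.206, 0.181, 1.607, -0, 1.354, -0.206], TCP at [0.575, 0, 0.256] pointing down, gripper open.
Joint ranges: [-2.99, 2.99], [-0.89, 2.07], [0.3, 2.58], [-1.14, 4.28], [0, 2.63], [-3.12, 3.12]. Speed limits (rad/s): [2.57, 2.57, 3.01, 3.14, 3.14, 3.14].

INTERFACE

Orientations are given as a unit quaternion [w, x, y, z].
In Python, from bench import ctrl gives the robot as it stands.
- The arm moves only by the tool servo_tool, never from a script. Its argument "motion" is a list that holds one entry, the list of rows, each a list of 5 numbers: the shift along the tool's x, y, z in cm, then the turn about the tool's z in degrees, then the closure, from -1 (fully open) to 1 (shut). In form: [[[dx, dy, dz, twist, claw], ...]]. A call has 1 to 5 rows; each row is the pose to reach, as a shift and turn from the pose commanded when the call began, along the tool's axes at that moment; what a row does not reach only later rows make up. A row lasts 1/10 s, in which the tool goes at most 50 mm and 8.59 degrees, less where a joint would pass 70% of its speed; a pose out of reach is approached as far as the arm can. A call with a gripper value outside its range is refused whole. The fingers move at their own pace and stop on an object; the grip force is fixed at half the most. Time passes only in rows, so rows that repeat a pose let the fingers close. It gives the time, the measured TCP pose, the force, the opening and the grip force at its end, in the units of the state.
- ctrl.get_obs(): the state, without advancing time (a new reading comes with each control period).
- ctrl.camera(name): name is "scene" or "side" or "wrist"; returns a dict with "pixels" (400x640x3 uint8, red, green, blue), "depth" (400x640 float32, m along the optical axis (not along the pixel's ray), 0 where there is no reading), "fx", "fy", "cx", "cy" (pixels), "R" (3x3) and "t" (3): a world point X has camera coordinates R X + t; the wrist camera has in their place "hand_eye" (4x4, takes a point from camera to tool coordinates, whose origin is the TCP and whose axes are the flange's). Camera axes: x right, y down, z forward; pixel columns grow to the right and rows downward; lengths in m; the calibration is good to about 2 mm. A picture is of the moment at which its call begins: read the wrist's pose just before it.
- ctrl.hand_in(): hands the job in; it is judged then, once.
The state is a dict: "time_s": time; "q": joint angles; "dq": joint speeds; "joint_efforts": joint torques, N m; "eef_pos": TCP position; "eef_rot": TCP orientation; "wrist_force": force on the tool from outside, world axes, zero at the start; "torque": the same for the moment, N m; "opening": opening from 0.0 (shut) to 1.0 (fully open); "grasp_force": force on a finger pad.
Only numpy, scipy, OpenCV 4.12 (cv2) and the standard library are available. Lean on these libraries where they do the work, as an engineer would, in place of code of your own. Each camera call takes 0.05 s, during which the arm holds its last target. There are 200 camera calls.

TASK

Check the bore depth of the two look-alike guide bushings on the pin gauge, one at a time: slide each, open end first, along the pin as far as it will go without forcing it. One that goes right up to the shoulder is good and is set level on the two rods of the rod rest, lying along them; one that stops short is bad and is laid flat in the steel tray. So that they are not mixed up, put the first away before taking up the second, and leave the other things on the worktop undisturbed.

Things in the scene. Friction and masses are not known exactly. Their poses are not given: they have to be found in the camera images.
- bushing_1: blind guide bushing: aluminium block 36 x 36 mm, 50 mm long, bevelled long edges, a bronze-lined bore 22.5 mm wide in one end; the other end is closed and plain. Lies flat on the bare worktop at any heading. Origin: centre of its underside; z up, x toward the open end, bore axis 18 mm up. About 0.15 kg. The two look the same outside
- bushing_2: blind guide bushing: aluminium block 36 x 36 mm, 50 mm long, bevelled long edges, a bronze-lined bore 22.5 mm wide in one end; the other end is closed and plain. Lies flat on the bare worktop at any heading. Origin: centre of its underside; z up, x toward the open end, bore axis 18 mm up. About 0.15 kg. The two look the same outside
- bushing_1_mouth (a point): centre of bushing_1's open end, on the bore's axis, 18 mm above and 25 mm ahead (x) of its origin. The bore's depth, 14 to 42 mm, differs from bushing to bushing and from start to start; it does not show from outside. Both may be good, both bad, or one of each. A gap of 0.5 to 5 mm left at the shoulder may be judged either way
- bushing_2_mouth (a point): centre of bushing_2's open end, on the bore's axis, 18 mm above and 25 mm ahead (x) of its origin. The bore's depth, 14 to 42 mm, differs from bushing to bushing and from start to start; it does not show from outside. Both may be good, both bad, or one of each. A gap of 0.5 to 5 mm left at the shoulder may be judged either way
- pin_gauge: pin gauge, fixed to the worktop: grey stand, base 96 x 74 x 12 mm, with a level bright pin 20 mm in diameter pointing to the stand's -x (roughly to the robot), axis 65 mm above the worktop. Origin: below the shoulder face, on the underside; z up. Post behind the shoulder: 44 mm wide, 87 mm high; small clamp knob on its +y side, 42 mm out and 20 mm behind the shoulder
- gauge_shoulder (a point): on the pin's axis in the face of the shoulder collar (33 mm across), axes of the stand: -x runs along the pin to its tip. A good bushing (bored 30 mm deep or more) slides on until its open end meets this face; in a bad one the tip meets the bottom of the bore first, and a gap is left
- gauge_tip (a point): centre of the pin's tip, 30 mm from the shoulder; the last 7 mm of the pin are tapered from 20 to 12 mm across
- rod_rest: rod rest for good bushings, fixed to the worktop: two level steel rods 8 mm thick, centres 24 mm apart, running along its x, tops 60 mm above the worktop, between two end plates (8 mm thick, 42 mm wide, 68 mm high) 124 mm apart; base 148 x 60 x 8 mm. Two bushings fit end to end. Origin: centre of the underside, z up
- rest_top (a point): midway along and between the rods, level with their tops, 60 mm above the worktop; axes of the rod rest
- steel_tray: shallow steel tray for bad bushings, fixed to the worktop, 106 (x) x 146 (y) mm over the rim, rim 15 mm high, inside 98 x 138 mm, floor 3 mm thick. Two bushings fit side by side. Origin: centre of the underside, z up
- brass_weight: brass weight, 27 mm wide, 39 mm high; stands near the bushings. A bystander; origin at the centre of its underside
- thumb_screw: small knurled screw standing on its head, 16 mm wide, 23 mm high; near the front edge. A bystander; origin at the centre of its underside
- dropper_bottle_1: brown bottle, 42 mm wide, 101 mm high, standing behind the work. A bystander; origin at the centre of its underside
- dropper_bottle_2: brown bottle, 42 mm wide, 78 mm high, standing behind the work. A bystander; origin at the centre of its underside
- white_jar: white jar, 44 mm wide, 61 mm high, at the right edge. A bystander; origin at the centre of its underside
- wash_bottle: wash bottle, 62 x 88 mm, 188 mm high, at the right edge; its body is centred 13 mm to its own -y. A bystander; origin at the centre of its underside
- tissue_box: white tissue box with a cord lying on it, fixed, 210 x 152 mm, 118 mm high, in the middle of the worktop between the left and right halves of the work; origin at the centre of its underside
- power_adapter: black plug-in power adapter, fixed, 102 x 46 mm, 37 mm high, at the left near the front edge; origin at the centre of its underside
There are look-alikes about, which are no part of the job. What is shaped like the bushing_2 but red is not meant.

How it is judged:
By the outcome, as a careful person would: the job done as asked, in the order asked, and still so for the second after the job is handed in, with the robot touching nothing.
It also fails if it takes over 72 s, if anything falls off the work surface, if the arm or the gripper's body presses on something with over 40 N, if the wrist force passes 120 N, or if a joint passes its speed limit or range.

## Working session

There is one attempt and no reset: what is moved stays moved. The work goes in short steps, Python scripts to look and compute and a tool call to move; the robot and the scene stay as the last step left them, time stands still between calls to the robot, and variables do not carry over. Pictures are saved under pics/ and viewed, at most 10 in all, crops included, and the job is handed in when it is done.

Besides the shell and the picture viewer there is one more tool, called after ">>>" by a JSON object that holds its "method" and its "body", one argument or row to a line. servo_tool: Moves the arm, as the interface text tells. Its arguments: {"type":"object","properties":{"motion":{"type":"array"}},"required":["motion"]}

```bash
mkdir -p pics; ls
cat > h.py <<'E'
import numpy as np, cv2, pickle
from bench import ctrl
from scipy.spatial.transform import Rotation as Ro
def snap(name):
    o=ctrl.get_obs(); c=ctrl.camera(name)
    if 'hand_eye' in c:
        w,x,y,z=o['eef_rot']; T=np.eye(4); T[:3,:3]=Ro.from_quat([x,y,z,w]).as_matrix(); T[:3,3]=o['eef_pos']
        M=T@c['hand_eye']
    else:
        M=np.eye(4); M[:3,:3]=c['R'].T; M[:3,3]=-c['R'].T@c['t']
    c['M']=M; return c
def ray(c,u,v):
    d=c['M'][:3,:3]@np.array([(u-c['cx'])/c['fx'],(v-c['cy'])/c['fy'],1.0]); return c['M'][:3,3],d
def plane(c,u,v,z):
    p,d=ray(c,u,v); return p+d*(z-p[2])/d[2]
def cloud(c):
    v,u=np.indices(c['depth'].shape); d=c['depth']
    P=np.stack([(u-c['cx'])/c['fx']*d,(v-c['cy'])/c['fy']*d,d],-1)
    W=P@c['M'][:3,:3].T+c['M'][:3,3]; W[d==0]=np.nan; return W
def proj(c,X):
    p=c['M'][:3,:3].T@(np.array(X)-c['M'][:3,3]); return c['fx']*p[0]/p[2]+c['cx'],c['fy']*p[1]/p[2]+c['cy']
def save(c,f): cv2.imwrite('pics/'+f,cv2.cvtColor(c['pixels'],cv2.COLOR_RGB2BGR))
E
python3 - <<'E'
from h import *
for n in('scene','side','wrist'):
    c=snap(n); save(c,n+'0.png'); pickle.dump(c,open(n+'0.pkl','wb')); print(n,c['M'].round(3).tolist(),c['fx'])
o=ctrl.get_obs(); print({k:np.round(v,3).tolist() for k,v in o.items()}, ctrl.tip_reach)
E
```

```text
pics
scene [[0.623, -0.338, 0.705, -0.231], [-0.782, -0.3, 0.547, -0.647], [0.026, -0.892, -0.451, 0.58], [0.0, 0.0, 0.0, 1.0]] 391.255099266375
side [[-0.991, 0.123, -0.05, 0.64], [0.132, 0.877, -0.462, 0.551], [-0.013, -0.465, -0.885, 1.211], [0.0, 0.0, 0.0, 1.0]] 457.9554695774772
wrist [[1.0, 0.001, -0.002, 0.575], [-0.0, -0.951, -0.31, 0.079], [-0.002, 0.31, -0.951, 0.373], [0.0, 0.0, 0.0, 1.0]] 332.802340510099
{'time_s': 0.15, 'q': [-0.206, 0.181, 1.608, -0.0, 1.354, -0.206], 'dq': [0.0, -0.002, -0.003, 0.001, 0.0, 0.0], 'joint_efforts': [0.002, -44.526, -35.169, -0.0, 0.006, 0.0], 'eef_pos': [0.575, 0.0, 0.256], 'eef_rot': [-0.001, 0.707, 0.707, -0.0], 'wrist_force': [-0.366, -0.334, 0.483], 'torque': [0.032, -0.011, -0.019], 'grasp_force': 0.0, 'opening': 1.0} 0.025
```

View pics/scene0.png

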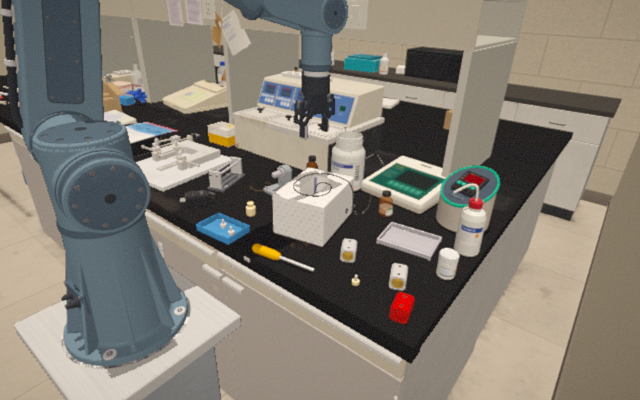

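View pics/side0.png

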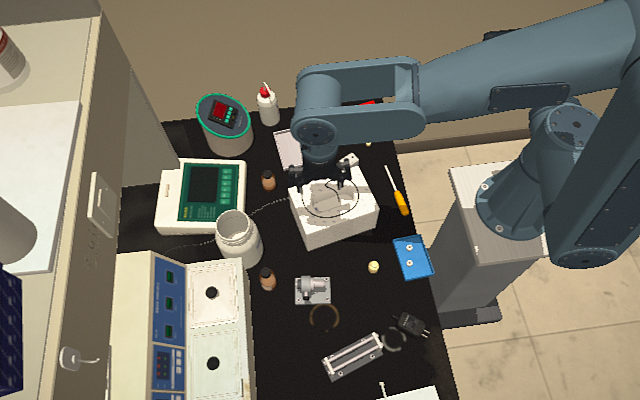

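The scene view shows two silver bushings at (349,251) and (399,276), with mouths in bronze at their lower ends. The tray is at (409,240), the pin gauge at (278,180), the rod rest at (225,173) and the tissue box at (315,205). In the side view the gauge is at (312,290), the rest at (352,357) and the tray at (287,148), partly hidden by the arm.
Candidates for a bushing: silver (349,251), silver (399,276) and the red look-alike (402,307). The two silver ones are the right ones.

Run:
```python
from h import *
s=pickle.load(open('scene0.pkl','rb')); d=pickle.load(open('side0.pkl','rb'))
for nm,c in(('scene',s),('side',d)):
    W=cloud(c); m=(W[...,2]>0.008)&(W[...,2]<0.2)&(W[...,0]>0.25)&(W[...,0]<0.95)&(abs(W[...,1])<0.6)
    n,l,st,ce=cv2.connectedComponentsWithStats(m.astype(np.uint8))
    print(nm)
    for i in range(1,n):
        if st[i,4]<25: continue
        P=W[l==i]; print(ce[i].round(),st[i,4],'x',np.nanpercentile(P[:,0],[2,98]).round(3),'y',np.nanpercentile(P[:,1],[2,98]).round(3),'z',P[:,2].max().round(3),'top',P[P[:,2]>P[:,2].max()-.005].mean(0).round(3))
a=s['pixels'][220:340,320:450]; b=d['pixels'][255:395,270:430]
a=cv2.resize(a,None,fx=4,fy=4,interpolation=cv2.INTER_CUBIC)[:480,:400*1]; 
cv2.imwrite('pics/crop1.png',cv2.cvtColor(cv2.resize(s['pixels'][220:330,325:445],None,fx=5,fy=5,interpolation=cv2.INTER_CUBIC),cv2.COLOR_RGB2BGR))
```

```text
scene
[357. 180.] 18731 x [0.423 0.929] y [-0.446  0.555] z 0.2 top [0.929 0.358 0.198]
[196. 168.] 2590 x [0.359 0.641] y [0.321 0.595] z 0.104 top [0.512 0.594 0.102]
[196. 197.] 373 x [0.346 0.414] y [0.27  0.332] z 0.042 top [0.381 0.302 0.039]
[250. 208.] 100 x [0.433 0.453] y [0.119 0.14 ] z 0.043 top [0.445 0.133 0.04 ]
[222. 227.] 501 x [0.287 0.375] y [0.056 0.183] z 0.028 top [0.344 0.13  0.025]
[409. 240.] 450 x [0.558 0.676] y [-0.373 -0.223] z 0.019 top [ 0.615 -0.299  0.016]
[230. 230.] 31 x [0.328 0.342] y [0.082 0.096] z 0.029 top [0.334 0.089 0.027]
[348. 249.] 309 x [0.43  0.484] y [-0.236 -0.191] z 0.04 top [ 0.456 -0.211  0.038]
[274. 254.] 336 x [0.313 0.346] y [-0.182 -0.02 ] z 0.026 top [ 0.326 -0.053  0.023]
[398. 275.] 375 x [0.419 0.47 ] y [-0.379 -0.337] z 0.04 top [ 0.445 -0.356  0.038]
[355. 279.] 42 x [0.375 0.388] y [-0.29  -0.276] z 0.026 top [ 0.382 -0.283  0.024]
[401. 306.] 513 x [0.335 0.385] y [-0.431 -0.393] z 0.04 top [ 0.36  -0.41   0.038]
side
[268. 105.] 670 x [0.656 0.713] y [-0.432 -0.386] z 0.191 top [ 0.681 -0.406  0.187]
[225. 124.] 2713
[... 593 characters left out ...]
 [0.288 0.375] y [0.06  0.185] z 0.027 top [0.333 0.122 0.023]
[410. 247.] 27 x [0.328 0.341] y [0.086 0.101] z 0.032 top [0.336 0.093 0.032]
[410. 262.] 30 x [0.337 0.351] y [0.127 0.143] z 0.029 top [0.344 0.137 0.028]
[374. 266.] 95 x [0.435 0.459] y [0.127 0.149] z 0.043 top [0.445 0.136 0.04 ]
[268. 278.] 318 x [0.715 0.752] y [0.13  0.162] z 0.107 top [0.736 0.141 0.104]
[312. 290.] 965 x [0.574 0.667] y [0.145 0.216] z 0.093 top [0.636 0.177 0.089]
[410. 325.] 562 x [0.349 0.418] y [0.278 0.339] z 0.045 top [0.384 0.305 0.041]
[353. 356.] 1233 x [0.474 0.612] y [0.323 0.404] z 0.077 top [0.529 0.362 0.074]
[414. 394.] 520 x [0.357 0.491] y [0.442 0.486] z 0.067 top [0.487 0.453 0.064]
```

View pics/crop1.png

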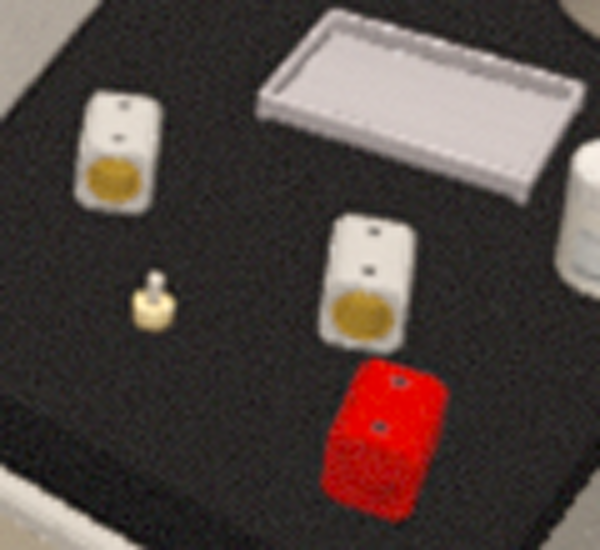

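The crop confirms two silver bushings, with bronze mouths at (112,182) and (362,318), and the red one apart from them. Next I move the wrist camera over to the right half.

>>> {"method": "servo_tool", "body": {
  "motion": [
    [[-5,-2.5,0,0,-1],[-10,-5,0,0,-1],[-15,-7.5,0,0,-1],[-19,-9.5,0,0,-1],[-22,-11,0,0,-1]]
  ]
}}

```text
time_s: 0.65
eef_pos: [0.4637, -0.2216, 0.2562]
eef_rot: [-0.0, 0.707, 0.707, -0.0]
wrist_force: [-0.1, -0.0, 0.2]
opening: 1.004
grasp_force: 0.0
```

>>> {"method": "servo_tool", "body": {
  "motion": [
    [[-2,-1,0,0,-1],[-2,-1,0,0,-1],[-2,-1,0,0,-1]]
  ]
}}

```text
time_s: 0.95
eef_pos: [0.4548, -0.24, 0.256]
eef_rot: [-0.0, 0.708, 0.707, 0.0]
wrist_force: [-0.2, 0.2, -0.6]
opening: 0.998
grasp_force: 0.0
```

Run:
```python
from h import *
for n in('side','wrist'):
    c=snap(n); save(c,n+'1.png'); pickle.dump(c,open(n+'1.pkl','wb'))
print(ctrl.get_obs())
```

```text
{'time_s': 1.05, 'q': array([-7.14616555e-01,  4.45316134e-02,  1.75753863e+00,  3.86276537e-04,
        1.33997873e+00, -7.15725562e-01]), 'dq': array([ 0.01180291, -0.0012643 ,  0.00098922, -0.00300953, -0.0014735 ,
       -0.0028884 ]), 'joint_efforts': array([-7.01935329e-01, -3.71998358e+01, -3.50166607e+01, -3.76266602e-02,
       -8.00519338e-03,  4.07809275e-03]), 'eef_pos': array([ 0.45537787, -0.23897872,  0.25610955]), 'eef_rot': array([-2.40788306e-04,  7.06745839e-01,  7.07467477e-01,  1.71532935e-04]), 'wrist_force': array([-0.01295216,  0.62357237, -0.8478355 ]), 'torque': array([ 0.00487927,  0.03130636, -0.00309755]), 'grasp_force': 0.0, 'opening': 0.9999904187847569}
```

View pics/wrist1.png

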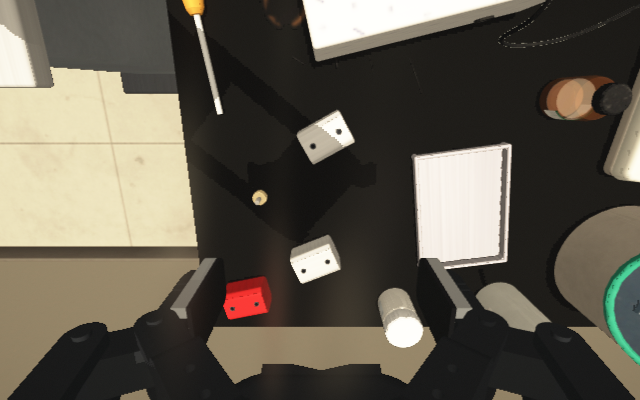

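The wrist view shows bushing A at (326,138), B at (316,258), red at (247,298), the tray at (462,205), the thumb screw at (260,198), and the box's edge at the top. Next I fit the tops.

```bash
cat >> h.py <<'E'
def rect(P):
    (c,(w,h),a)=cv2.minAreaRect((P[:,:2]*1000).astype(np.float32))
    if w<h: w,h,a=h,w,a+90
    return np.round(c,1),round(w,1),round(h,1),round((a+90)%180-90,1)
def blob(c,W,x,y,z):
    m=(W[...,0]>x[0])&(W[...,0]<x[1])&(W[...,1]>y[0])&(W[...,1]<y[1])&(W[...,2]>z[0])&(W[...,2]<z[1])
    n,l,st,ce=cv2.connectedComponentsWithStats(m.astype(np.uint8)); i=1+st[1:,4].argmax()
    return W[l==i],l==i
E
python3 - <<'E'
from h import *
w=pickle.load(open('wrist1.pkl','rb'));s=pickle.load(open('scene0.pkl','rb'))
d=pickle.load(open('side1.pkl','rb')); d0=pickle.load(open('side0.pkl','rb'))
W=cloud(w);S=cloud(s);D=cloud(d)
for n,x,y in(('A',(.42,.50),(-.26,-.17)),('B',(.41,.48),(-.39,-.32))):
    for nm,c,C in(('wrist',w,W),('scene',s,S),('side',d,D)):
        try:
            P,m=blob(c,C,x,y,(.03,.045)); print(n,nm,len(P),rect(P),'z',np.median(P[:,2]).round(4))
        except Exception as e: print(n,nm,e)
P,m=blob(w,W,(.53,.70),(-.40,-.2),(.009,.03)); print('tray rim',rect(P),np.percentile(P[:,2],[50,95]))
P,m=blob(w,W,(.40,.70),(-.30,.1),(.1,.13)); print('box w',rect(P),np.median(P[:,2]))
P,m=blob(d,D,(.40,.70),(-.30,.1),(.1,.13)); print('box side',rect(P),np.median(P[:,2]))
P,m=blob(d,D,(.50,.70),(.10,.24),(.004,.02)); print('gauge base',rect(P),np.median(P[:,2]))
P,m=blob(d,D,(.50,.70),(.10,.24),(.055,.12)); print('gauge post',rect(P),P[:,2].max())
P,m=blob(d,D,(.44,.65),(.28,.43),(.004,.015)); print('rest base',rect(P),np.median(P[:,2]))
P,m=blob(d,D,(.44,.65),(.28,.43),(.05,.085)); print('rest top',rect(P),np.percentile(P[:,2],[10,50,90,99]))
# triangulated bushing holes/centroids: pixel of bright top, wrist only here
E
```

```text
A wrist 1714 (array([ 459.9, -209.8]), 49.9, 35.9, 28.9) z 0.0357
A scene 188 (array([ 458.8, -210.2]), 53.9, 35.8, 29.3) z 0.0375
A side 171 (array([ 458.7, -206.7]), 51.6, 35.8, 31.2) z 0.0363
B wrist 1214 (array([ 448.4, -355.1]), 50.4, 36.7, 22.4) z 0.0358
B scene 246 (array([ 446.8, -355.6]), 51.8, 35.5, 23.5) z 0.0373
B side 148 (array([ 447.2, -351.7]), 50.9, 36.7, 22.6) z 0.0357
tray rim (array([ 618.9, -297.1]), 146.0, 106.1, -82.1) [0.01423105 0.01578006]
box w (array([ 521.7, -117.5]), 157.4, 31.0, 1.2) 0.11779437800937406
box side (array([534.1, -36.5]), 210.8, 154.6, 12.5) 0.1188285777702196
gauge base (array([619.3, 177.1]), 102.8, 87.4, -1.6) 0.012806439359347777
gauge post (array([628.8, 180.1]), 72.3, 57.6, 34.3) 0.09197506152193835
rest base (array([539.3, 382.8]), 154.9, 43.6, 8.3) 0.009161509847732008
rest top (array([542.8, 363. ]), 150.1, 41.8, 19.7) [0.05723656 0.06143695 0.06963484 0.07257702]
```

A is at (0.460, -0.210), axis 29°, mouth toward 209°. B is at (0.448, -0.355), axis 22.5°, mouth toward 202.5°. Both tops are at 36 mm, and all sizes agree with the text. I go for A, turning +61°.

>>> {"method": "servo_tool", "body": {
  "motion": [
    [[1.5,0.2,2,8.5,-1],[3,0.5,5,17,-1],[3,0.5,8,25.5,-1],[3,0.5,11,34,-1],[3,0.5,12,42.5,-1]]
  ]
}}

```text
time_s: 1.55
eef_pos: [0.4589, -0.207, 0.133]
eef_rot: [-0.002, 0.916, 0.401, -0.001]
wrist_force: [-0.4, -0.3, -0.1]
opening: 0.999
grasp_force: 0.0
```

>>> {"method": "servo_tool", "body": {
  "motion": [
    [[0,0,1,8.5,-0.4],[0,0,2,17,-0.4],[0,0,3,18.5,-0.4],[0,0,4,18.5,-0.4],[0,0,4,18.5,-0.4]]
  ]
}}

```text
time_s: 2.05
eef_pos: [0.4594, -0.2088, 0.0948]
eef_rot: [-0.001, 0.968, 0.252, -0.001]
wrist_force: [-0.3, 0.3, 0.2]
opening: 0.701
grasp_force: 0.0
```

Run:
```python
from h import *
c=snap('wrist'); o=ctrl.get_obs(); W=cloud(c)
P,m=blob(c,W,(.42,.50),(-.26,-.17),(.03,.045)); print(len(P),rect(P),np.median(P[:,2])); print(o['eef_pos'],o['eef_rot'],o['opening'])
w,x,y,z=o['eef_rot']; print(Ro.from_quat([x,y,z,w]).as_matrix().round(3))
```

```text
4851 (array([ 460.5, -209.5]), 50.3, 35.7, 28.8) 0.035801267328492425
[ 0.45974371 -0.20924592  0.09557538] [-6.70450947e-04  9.67773099e-01  2.51822432e-01 -4.92652392e-04] 0.69704613482721
[[ 0.873  0.487 -0.001]
 [ 0.487 -0.873  0.001]
 [-0.001 -0.002 -1.   ]]
```

>>> {"method": "servo_tool", "body": {
  "motion": [
    [[0,0,3,0,-0.4],[0,0,5.5,0,-0.4],[0,0,6.7,0,-0.4],[0,0,6.7,0,-0.4],[0,0,6.7,0,1]]
  ]
}}

```text
time_s: 2.6
eef_pos: [0.4606, -0.2104, 0.0301]
eef_rot: [0.0, 0.968, 0.251, 0.0]
wrist_force: [-0.1, -0.5, 0.0]
opening: 0.547
grasp_force: 0.0
```

>>> {"method": "servo_tool", "body": {
  "motion": [
    [[0,0,0,0,1],[0,0,0,0,1],[0,0,0,0,1],[0,0,0,0,1],[0,0,0,0,1]]
  ]
}}

```text
time_s: 3.1
eef_pos: [0.461, -0.2107, 0.0307]
eef_rot: [0.001, 0.968, 0.25, 0.001]
wrist_force: [-0.5, 1.5, 7.3]
opening: 0.411
grasp_force: 61.2
```

>>> {"method": "servo_tool", "body": {
  "motion": [
    [[0,0,-3,0,1],[0,0,-7,0,1],[0,0,-11,-8.5,1],[0,0,-15,-17,1],[0,0,-20,-25.5,1]]
  ]
}}

```text
time_s: 3.6
eef_pos: [0.4589, -0.2091, 0.2299]
eef_rot: [-0.001, 0.888, 0.461, -0.001]
wrist_force: [1.0, 0.1, -0.8]
opening: 0.411
grasp_force: 60.5
```

>>> {"method": "servo_tool", "body": {
  "motion": [
    [[3.4,-2.2,-0.5,-8.5,1],[6.8,-4.4,-0.5,-17,1],[10.1,-6.5,-0.5,-25.5,1],[13.5,-8.6,-0.5,-34,1],[16.9,-10.8,-0.5,-42.5,1]]
  ]
}}

```text
time_s: 4.1
eef_pos: [0.4699, -0.0082, 0.2346]
eef_rot: [0.0, 0.66, 0.751, 0.0]
wrist_force: [1.1, -0.2, -1.2]
opening: 0.411
grasp_force: 60.5
```

>>> {"method": "servo_tool", "body": {
  "motion": [
    [[3.7,0.7,0,-8.5,1],[7.4,1.3,0,-17,1],[11.1,2,0,-25.5,1],[14.8,2.6,0,-34,1],[18.4,3.3,0,-42.5,1]]
  ]
}}

```text
time_s: 4.6
eef_pos: [0.4801, 0.1786, 0.2345]
eef_rot: [0.0, 0.343, 0.939, 0.0]
wrist_force: [0.7, -0.7, -1.6]
opening: 0.415
grasp_force: 60.5
```

>>> {"method": "servo_tool", "body": {
  "motion": [
    [[0,0,0,-8.5,1],[0,0,0,-17,1],[0,0,0,-25.5,1],[0,0,0,-34,1],[0,0,0,-41,1]]
  ]
}}

```text
time_s: 5.1
eef_pos: [0.4802, 0.177, 0.2343]
eef_rot: [-0.0, -0.007, 1.0, -0.0]
wrist_force: [-0.2, 0.3, -1.8]
opening: 0.41
grasp_force: 60.6
```

Run:
```python
from h import *
c=snap('wrist'); save(c,'wrist2.png'); pickle.dump(c,open('wrist2.pkl','wb'))
d=snap('side'); pickle.dump(d,open('side2.pkl','wb'))
o=ctrl.get_obs(); print(o['eef_pos'],o['eef_rot'],o['opening'],o['wrist_force'],o['q'])
```

```text
[0.48027133 0.17695375 0.23429898] [-7.98129022e-05 -4.93795317e-03  9.99987805e-01 -1.61114609e-05] 0.414137961577098 [ 1.23191027  0.01349027 -0.92546167] [ 1.20784768e-01  6.04535444e-02  1.78661933e+00 -1.40898308e-05
  1.29468206e+00 -1.45988366e+00]
```

View pics/wrist2.png

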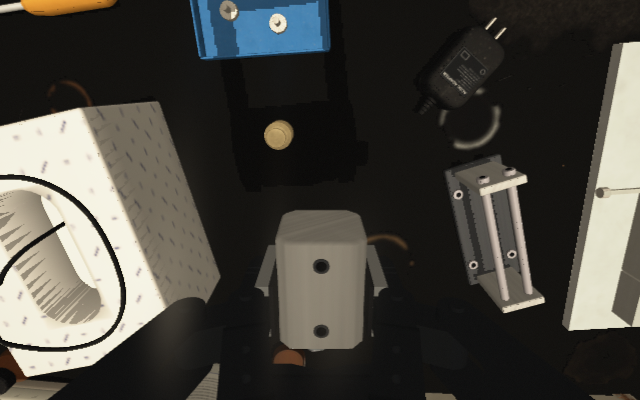

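The view shows the bushing in the jaws at (321,280) with both top holes, the rod rest at (498,235), the brass weight at (278,135) and the box at the left. The gauge is hidden behind the gripper, so I go forward at this height until the camera stands above it.

>>> {"method": "servo_tool", "body": {
  "motion": [
    [[-4,0,0,0,1],[-8,0,0,0,1],[-12,0,0,0,1],[-16,0,0,0,1],[-18,0,0,0,1]]
  ]
}}

```text
time_s: 5.7
eef_pos: [0.663, 0.178, 0.2338]
eef_rot: [0.0, -0.002, 1.0, -0.0]
wrist_force: [0.3, -0.2, -1.5]
opening: 0.41
grasp_force: 60.6
```

>>> {"method": "servo_tool", "body": {
  "motion": [
    [[0,0,0,0,1],[0,0,0,0,1]]
  ]
}}

```text
time_s: 5.9
eef_pos: [0.66, 0.1784, 0.2335]
eef_rot: [-0.001, -0.003, 1.0, -0.0]
wrist_force: [0.3, -0.2, -1.3]
opening: 0.41
grasp_force: 60.6
```

Run:
```python
from h import *
c=snap('wrist'); save(c,'wrist3.png'); pickle.dump(c,open('wrist3.pkl','wb'))
o=ctrl.get_obs(); print(o['eef_pos'],o['eef_rot'])
W=cloud(c)
w2=pickle.load(open('wrist2.pkl','rb')); W2=cloud(w2); d=pickle.load(open('side2.pkl','rb')); D=cloud(d)
p=o['eef_pos']
P,m=blob(c,W,(p[0]-.04,p[0]+.04),(p[1]-.03,p[1]+.03),(p[2]+.002,p[2]+.009)); print('held',rect(P),np.median(P[:,2])-p[2])
for n,cc,C in(('w3',c,W),('w2',w2,W2),('side',d,D)):
  try:
    P,m=blob(cc,C,(.44,.65),(.28,.44),(.055,.075)); print('rest',n,len(P),rect(P),np.percentile(P[:,2],[10,50,90]).round(4))
  except Exception as e: print(n,e)
for n,z in(('pin',(.06,.078)),('post',(.082,.1)),('base',(.009,.015))):
  P,m=blob(c,W,(.52,.70),(.10,.26),z); print(n,len(P),rect(P),np.percentile(P[:,0],[1,99]).round(4),np.percentile(P[:,1],[1,99]).round(4),np.percentile(P[:,2],[5,50,95,99]).round(4))
```

```text
[0.65956818 0.17858538 0.23380076] [-7.90532527e-04 -3.59063269e-03  9.99993241e-01 -2.40306527e-05]
held (array([660.5, 178. ]), 50.3, 33.5, 0.1) 0.004707850934884711
rest w3 3551 (array([562.6, 368.6]), 111.3, 42.8, 16.2) [0.0569 0.0594 0.0674]
rest w2 3377 (array([542. , 358.7]), 146.1, 42.8, 18.9) [0.0572 0.0598 0.0678]
rest side 513 (array([543.1, 362.9]), 149.9, 42.1, 19.7) [0.0576 0.0615 0.0696]
pin 1669 (array([619.3, 185.2]), 63.8, 61.5, 84.3) [0.5884 0.6488] [0.1524 0.214 ] [0.0664 0.0729 0.077  0.0778]
post 938 (array([636.9, 173.4]), 28.7, 24.8, 83.4) [0.6252 0.6493] [0.16   0.1869] [0.0825 0.0855 0.0873 0.0878]
base 3518 (array([621.5, 175. ]), 95.9, 73.8, -6.1) [0.5725 0.6637] [0.1366 0.2138] [0.0104 0.012  0.0132 0.0138]
```

View pics/wrist3.png

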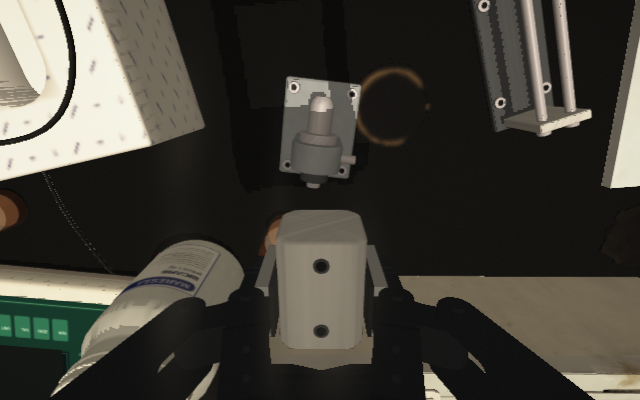

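The view shows the gauge from above: tip at (321,98), collar at (317,148), knob at (348,160) on the +y side. I fit its axis from the points.

Run:
```python
from h import *
c=pickle.load(open('wrist3.pkl','rb')); W=cloud(c)
a=np.deg2rad(-6.1); ex=np.array([np.cos(a),np.sin(a)]); ey=np.array([-ex[1],ex[0]]); b=np.array([.6215,.175])
m=(W[...,2]>.03)&(W[...,2]<.1)&(abs(W[...,0]-.62)<.06)&(abs(W[...,1]-.177)<.05); P=W[m]
s=(P[:,:2]-b)@ex; t=(P[:,:2]-b)@ey
for x in np.arange(-.05,.03,.003):
    k=(s>=x)&(s<x+.003)&(abs(t)<.025)
    if k.sum()>5:
        q=k&(P[:,2]>P[k,2].max()-.006); print(round(x+.0015,4),k.sum(),'z',P[k,2].max().round(4),P[k,2].min().round(4),'t',t[k].min().round(4),t[k].max().round(4),t[q].mean().round(4))
# rods
for f in('wrist2.pkl','wrist3.pkl'):
    c=pickle.load(open(f,'rb')); W=cloud(c)
    m=(W[...,2]>.05)&(W[...,2]<.0635)&(abs(W[...,0]-.545)<.045)&(abs(W[...,1]-.36)<.05); P=W[m]
    vx,vy,x0,y0=cv2.fitLine((P[:,:2]*1000).astype(np.float32),cv2.DIST_L2,0,.01,.01).ravel(); print(f,np.rad2deg(np.arctan2(vy,vx)),x0,y0,len(P))
    m=(W[...,2]>.064)&(W[...,2]<.075)&(abs(W[...,0]-.545)<.1)&(abs(W[...,1]-.36)<.08); n,l,st,ce=cv2.connectedComponentsWithStats(m.astype(np.uint8))
    for i in range(1,n):
        if st[i,4]>50: print('plate',rect(W[l==i]),np.median(W[l==i][:,2]))
w2=pickle.load(open('wrist2.pkl','rb'));W=cloud(w2);P,m=blob(w2,W,(.44,.65),(.28,.44),(.005,.012)); print('base',rect(P))
```

```text
-0.0335 44 z 0.0733 0.0645 t -0.0064 0.0068 0.0
-0.0305 82 z 0.0749 0.0643 t -0.0087 0.0088 0.0001
-0.0275 91 z 0.0761 0.0649 t -0.0094 0.01 0.0004
-0.0245 91 z 0.076 0.0642 t -0.0099 0.0096 0.0002
-0.0215 89 z 0.076 0.0643 t -0.0096 0.01 -0.0004
-0.0185 90 z 0.0767 0.0657 t -0.0092 0.01 0.0
-0.0155 92 z 0.0772 0.0651 t -0.0099 0.0098 -0.0003
-0.0125 81 z 0.0766 0.065 t -0.0095 0.01 -0.0002
-0.0095 89 z 0.0761 0.065 t -0.0099 0.0098 0.0004
-0.0065 89 z 0.0757 0.0647 t -0.0097 0.0101 0.0001
-0.0035 182 z 0.083 0.0553 t -0.0159 0.0154 0.0002
-0.0005 138 z 0.083 0.0675 t -0.0159 0.0159 0.0001
0.0025 154 z 0.0856 0.0305 t -0.0187 0.0194 0.0002
0.0055 300 z 0.0879 0.0302 t -0.0215 0.0219 0.0
0.0085 185 z 0.0882 0.0689 t -0.0208 0.0213 0.0002
0.0115 187 z 0.0879 0.065 t -0.0219 0.0244 -0.0001
0.0145 201 z 0.0878 0.0671 t -0.0214 0.0247 0.0001
0.0175 183 z 0.0878 0.0673 t -0.021 0.0249 -0.0
0.0205 183 z 0.088 0.0649 t -0.0219 0.0246 -0.0
0.0235 175 z 0.0883 0.0661 t -0.0216 0.0215 0.0002
0.0265 146 z 0.0879 0.0665 t -0.0212 0.0217 0.0003
0.0295 18 z 0.0779 0.0699 t -0.0091 0.0118 -0.0011
wrist2.pkl 23.857426 543.10345 358.67444 1563
plate (array([481.7, 338.1]), 42.8, 8.8, -71.3) 0.06768792967326731
plate (array([606.5, 381.2]), 41.9, 9.4, -70.7) 0.06748965651069178
wrist3.pkl 26.321323 551.0601 361.13364 2444
plate (array([606.7, 381.5]), 42.9, 8.6, -71.1) 0.06778051047956515
base (array([543.9, 359.3]), 148.1, 60.1, 18.9)
```

Gauge axis: heading -6.1°, tip about (0.587, 0.179), shoulder about (0.6165, 0.1755), height about 65 mm. All of these agree with the text. Rod rest: centre (0.544, 0.3595), heading 18.9°. I go to a point before the tip.

>>> {"method": "servo_tool", "body": {
  "motion": [
    [[3,0.2,0,2,1],[6,0.3,0,4,1],[9,0.5,0,6.3,1],[11.9,0.6,0,6.3,1],[11.9,0.6,0,6.3,1]]
  ]
}}

```text
time_s: 6.45
eef_pos: [0.537, 0.1842, 0.2342]
eef_rot: [-0.001, 0.05, 0.999, -0.0]
wrist_force: [-1.1, -0.3, -1.6]
opening: 0.411
grasp_force: 60.7
```

>>> {"method": "servo_tool", "body": {
  "motion": [
    [[0,0,4,0,1],[0,0,8,0,1],[0,0,12,0,1],[0,0,14,0,1],[0,0,14,0,1]]
  ]
}}

```text
time_s: 6.95
eef_pos: [0.5386, 0.1832, 0.091]
eef_rot: [-0.003, 0.051, 0.999, -0.001]
wrist_force: [0.4, 0.2, -0.7]
opening: 0.413
grasp_force: 60.6
```

```bash
cat >> h.py <<'E'
def tool():
    o=ctrl.get_obs(); w,x,y,z=o['eef_rot']; return np.array(o['eef_pos']),np.rad2deg(2*np.arctan2(y,x)),o
def local(dw,psi):
    a=np.deg2rad(psi); return 100*(dw[0]*np.cos(a)+dw[1]*np.sin(a)),100*(dw[0]*np.sin(a)-dw[1]*np.cos(a)),-100*dw[2]
def held(c,p):
    W=cloud(c); P,m=blob(c,W,(p[0]-.04,p[0]+.04),(p[1]-.035,p[1]+.035),(p[2]+.001,p[2]+.010)); return rect(P),np.median(P[:,2])
E
python3 - <<'E'
from h import *
a=np.deg2rad(-6.1); ex=np.array([np.cos(a),np.sin(a),0]); ey=np.array([-ex[1],ex[0],0]); b=np.array([.6215,.175,0])
p,psi,o=tool(); c=snap('wrist'); h=held(c,p); print(p,psi,h,o['wrist_force'])
print('TCP s,t',(p-b)@ex,(p-b)@ey); q=np.r_[h[0][0]/1000,0]; print('held s,t',(q-b)@ex,(q-b)@ey,'axis z',h[1]-.018)
E
```

```text
[0.53862257 0.18317649 0.09100115] 174.16830908162396 ((array([539.1, 182.6]), 62.5, 50.3, 83.8), np.float64(0.09600285272109144)) [ 0.44480156  0.23639275 -0.6520029 ]
TCP s,t -0.0832770435802715 -0.0006767017575951047
held s,t -0.08274105353873146 -0.0011991911026932676 axis z 0.07800285272109143
```

>>> {"method": "servo_tool", "body": {
  "motion": [
    [[0,0.1,0.8,0,1],[0,0.1,1.2,0,1],[0,0.1,1.2,0,1],[0,0.1,1.2,0,1],[0,0.1,1.2,0,1]]
  ]
}}

```text
time_s: 7.5
eef_pos: [0.542, 0.1845, 0.0829]
eef_rot: [0.001, 0.051, 0.999, 0.0]
wrist_force: [-0.2, -1.2, -1.9]
opening: 0.407
grasp_force: 60.6
```

Run:
```python
from h import *
a=np.deg2rad(-6.1); ex=np.array([np.cos(a),np.sin(a),0]); ey=np.array([-ex[1],ex[0],0]); b=np.array([.6215,.175,0])
p,psi,o=tool(); c=snap('wrist'); h=held(c,p); print(p,psi,h,o['wrist_force'])
print('TCP s,t',(p-b)@ex,(p-b)@ey); W=cloud(c)
m=(W[...,2]>p[2]+.002)&(W[...,2]<p[2]+.01); 
q=(W[m]-b); s=q@ex; t=q@ey; k=(abs(s+.083)<.04)&(abs(t)<.022); s=s[k];t=t[k]
for lo in(-.105,-.095,-.07,-.065): u=t[(s>lo)&(s<lo+.005)]; print(lo,np.percentile(u,[1,50,99]).round(4)) if len(u) else 0
print(np.percentile(s,[1,99]),np.median(W[m][k][:,2])-.018)
```

```text
[0.54200201 0.18454983 0.08292265] 174.200100338252 ((array([542.3, 184.3]), 62.6, 50.7, 84.7), np.float64(0.0879061671565414)) [-0.19765225 -1.19275559 -1.91209304]
TCP s,t -0.08006267410054255 0.0010479747211452808
-0.105 [-0.0149  0.0007  0.016 ]
-0.095 [-0.0213  0.0004  0.0214]
-0.07 [-0.0169  0.0005  0.0181]
-0.065 [-0.015   0.0006  0.0164]
[-0.10414472 -0.05577396] 0.06996944212101393
```

>>> {"method": "servo_tool", "body": {
  "motion": [
    [[0,-0.05,0.45,0,1],[-0.5,-0.05,0.45,0,1],[-1,-0.05,0.45,0,1],[-1.4,-0.05,0.45,0,1],[-1.4,-0.05,0.45,0,1]]
  ]
}}

```text
time_s: 8.05
eef_pos: [0.5565, 0.1824, 0.078]
eef_rot: [0.0, 0.051, 0.999, 0.0]
wrist_force: [-0.1, -0.7, -1.8]
opening: 0.411
grasp_force: 60.6
```

>>> {"method": "servo_tool", "body": {
  "motion": [
    [[0,0,0,0,1],[0,0,0,0,1]]
  ]
}}

```text
time_s: 8.25
eef_pos: [0.5553, 0.1826, 0.0777]
eef_rot: [-0.0, 0.051, 0.999, -0.0]
wrist_force: [-0.2, -0.1, -1.6]
opening: 0.414
grasp_force: 60.6
```

```bash
cat > g.py <<'E'
from h import *
a=np.deg2rad(-6.1); ex=np.array([np.cos(a),np.sin(a),0]); ey=np.array([-ex[1],ex[0],0]); b=np.array([.6215,.175,0])
p,psi,o=tool(); c=snap('wrist'); W=cloud(c); q=W-b; s=q@ex; t=q@ey; s0=(p-b)@ex
print('p',p.round(4),psi.round(2),'TCP s,t',s0.round(4),((p-b)@ey).round(4),'f',np.round(o['wrist_force'],1))
m=(abs(W[...,2]-p[2]-.005)<.004)&(abs(s-s0)<.035)&(abs(t)<.03)
print('z axis',(np.median(W[...,2][m])-.018).round(4),'s',np.percentile(s[m],[1,99]).round(4))
for lo in(s0-.025,s0+.014): u=t[m&(s>lo)&(s<lo+.008)]; print(np.percentile(u,[1,50,99]).round(4))
E
python3 g.py
```

```text
p [0.5553 0.1826 0.0777] 174.2 TCP s,t -0.0666 0.0005 f [-0.2 -0.1 -1.6]
z axis 0.0647 s [-0.0908 -0.0424]
[-0.0167 -0.0001  0.0165]
[-0.0166  0.      0.0169]
```

>>> {"method": "servo_tool", "body": {
  "motion": [
    [[-0.4,0,0,0,1],[-0.8,0,0,0,1],[-1.2,0,0,0,1],[-1.6,0,0,0,1],[-1.8,0,0,0,1]]
  ]
}}

```text
time_s: 8.8
eef_pos: [0.574, 0.1807, 0.0778]
eef_rot: [0.0, 0.051, 0.999, 0.0]
wrist_force: [0.2, 0.3, -0.7]
opening: 0.412
grasp_force: 60.6
```

>>> {"method": "servo_tool", "body": {
  "motion": [
    [[-0.1,0,0,0,1],[-0.2,0,0,0,1],[-0.3,0,0,0,1],[-0.4,0,0,0,1]]
  ]
}}

```text
time_s: 9.2
eef_pos: [0.5774, 0.1804, 0.0778]
eef_rot: [-0.0, 0.051, 0.999, -0.0]
wrist_force: [-0.6, 0.3, -1.2]
opening: 0.41
grasp_force: 60.6
```

>>> {"method": "servo_tool", "body": {
  "motion": [
    [[-0.1,0,0,0,1],[-0.2,0,0,0,1],[-0.3,0,0,0,1],[-0.4,0,0,0,1],[-0.5,0,0,0,1]]
  ]
}}

```text
time_s: 9.7
eef_pos: [0.5806, 0.18, 0.0774]
eef_rot: [-0.002, 0.05, 0.999, -0.0]
wrist_force: [-8.5, -0.2, 3.2]
opening: 0.41
grasp_force: 61.3
```

>>> {"method": "servo_tool", "body": {
  "motion": [
    [[-0.1,0,0,0,1],[-0.2,0,0,0,1],[-0.2,0,0,0,1]]
  ]
}}

```text
time_s: 10.0
eef_pos: [0.5807, 0.1801, 0.077]
eef_rot: [-0.004, 0.05, 0.999, -0.0]
wrist_force: [-13.5, 0.7, 8.0]
opening: 0.411
grasp_force: 61.7
```

```bash
python3 g.py
python3 - <<'E'
from h import *
d=snap('side'); s=snap('scene')
a=cv2.resize(d['pixels'][255:325,255:355],None,fx=5,fy=5,interpolation=cv2.INTER_CUBIC); u,v=map(int,proj(s,[.6,.178,.07])); print(u,v)
b=cv2.resize(s['pixels'][v-35:v+35,u-30:u+30],None,fx=5,fy=5,interpolation=cv2.INTER_CUBIC)
cv2.imwrite('pics/g1.png',cv2.cvtColor(np.hstack([a,b]),cv2.COLOR_RGB2BGR))
E
```

```text
p [0.5807 0.1801 0.077 ] 174.23 TCP s,t -0.0411 0.0007 f [-13.5   0.7   8. ]
z axis 0.064 s [-0.0653 -0.0167]
[-0.0166  0.0004  0.0168]
[-0.0163  0.0002  0.0172]
275 173
```

View pics/g1.png

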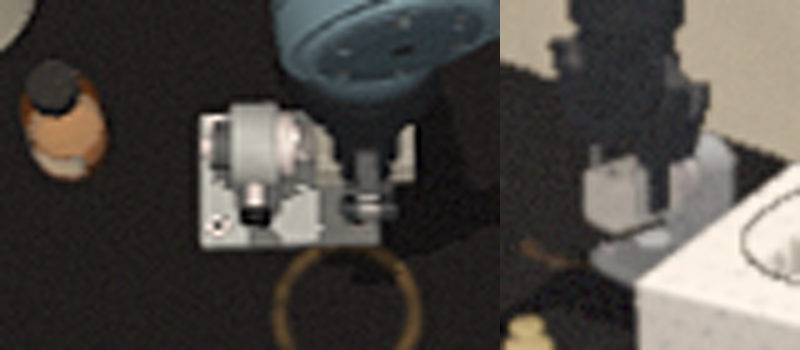

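In the side view there is a clear gap between the bushing and the collar (about 12 mm) at 13 N. To rule out jamming I back off and try again slightly higher.

>>> {"method": "servo_tool", "body": {
  "motion": [
    [[0.5,0,0,0,1],[0.9,0,-0.1,0,1],[0.9,0,-0.1,0,1],[0.9,0,-0.1,0,1]]
  ]
}}

```text
time_s: 10.55
eef_pos: [0.5757, 0.1805, 0.079]
eef_rot: [0.0, 0.051, 0.999, 0.0]
wrist_force: [-0.1, -0.3, -1.1]
opening: 0.415
grasp_force: 60.7
```

>>> {"method": "servo_tool", "body": {
  "motion": [
    [[-0.2,0,0,0,1],[-0.4,0,0,0,1],[-0.6,0,0,0,1],[-0.7,0,0,0,1],[-0.8,0,0,0,1]]
  ]
}}

```text
time_s: 11.05
eef_pos: [0.5807, 0.18, 0.0781]
eef_rot: [-0.003, 0.05, 0.999, -0.0]
wrist_force: [-12.0, 1.1, 5.8]
opening: 0.413
grasp_force: 61.5
```

```bash
python3 g.py
```

```text
p [0.5807 0.18   0.0781] 174.21 TCP s,t -0.0411 0.0006 f [-12.    1.1   5.8]
z axis 0.0651 s [-0.0653 -0.0168]
[-0.0164  0.0003  0.0168]
[-0.0162  0.0005  0.017 ]
```

It stops at the same place, with a gap of about 12 mm, so bushing A is bad and goes to the tray. I withdraw, lift and carry it over.

>>> {"method": "servo_tool", "body": {
  "motion": [
    [[1,0,0,0,1],[2,0,0,0,1],[3.5,0,0,0,1],[5,0,0,0,1],[6,0,0,0,1]]
  ]
}}

```text
time_s: 11.6
eef_pos: [0.5224, 0.1859, 0.0787]
eef_rot: [-0.0, 0.05, 0.999, -0.0]
wrist_force: [-0.6, -0.3, -1.6]
opening: 0.414
grasp_force: 60.7
```

>>> {"method": "servo_tool", "body": {
  "motion": [
    [[0,0,-3,0,1],[0,0,-7,0,1],[0,0,-11,8.5,1],[0,0,-14,17,1],[0,0,-15.2,25.5,1]]
  ]
}}

```text
time_s: 12.1
eef_pos: [0.5253, 0.1861, 0.2351]
eef_rot: [0.003, 0.273, 0.962, 0.001]
wrist_force: [1.0, -0.3, -1.2]
opening: 0.415
grasp_force: 60.7
```

>>> {"method": "servo_tool", "body": {
  "motion": [
    [[-2.8,-3.4,0,8.5,1],[-5.6,-6.9,0,17,1],[-8.4,-10.3,0,25.5,1],[-11.2,-13.8,0,34,1],[-14,-17.2,0,42.5,1]]
  ]
}}

```text
time_s: 12.6
eef_pos: [0.5538, -0.0356, 0.2311]
eef_rot: [0.001, 0.603, 0.798, 0.0]
wrist_force: [-0.0, -0.4, -0.6]
opening: 0.41
grasp_force: 60.7
```

Run:
```python
from h import *
p,psi,o=tool(); print(p,psi,local(np.array([.614,-.2613,.1])-p,psi),psi-97.9,o['q'])
```

```text
[ 0.5537808  -0.03557643  0.23105961] 105.85657106914218 (np.float64(-23.35881915424801), np.float64(-0.37467077370818624), np.float64(13.105960769181953)) 7.956571069142171 [-2.78039332e-01  1.59432926e-01  1.68442518e+00 -4.76113874e-05
  1.29661180e+00 -5.54775840e-01]
```

>>> {"method": "servo_tool", "body": {
  "motion": [
    [[-4.7,-0.1,0,4,1],[-9.4,-0.2,0,8,1],[-14.1,-0.2,0,8,1],[-18.8,-0.3,0,8,1],[-23.4,-0.4,0,8,1]]
  ]
}}

```text
time_s: 13.1
eef_pos: [0.6155, -0.2617, 0.2309]
eef_rot: [0.0, 0.655, 0.756, 0.0]
wrist_force: [1.5, 0.6, -0.6]
opening: 0.413
grasp_force: 60.7
```

>>> {"method": "servo_tool", "body": {
  "motion": [
    [[0,0,3,0,1],[0,0,6,0,1],[0,0,9,0,1],[0,0,11,0,1],[0,0,11,0,1]]
  ]
}}

```text
time_s: 13.6
eef_pos: [0.613, -0.2583, 0.1167]
eef_rot: [-0.003, 0.655, 0.756, -0.001]
wrist_force: [-0.4, 0.6, -1.8]
opening: 0.417
grasp_force: 60.6
```

Run:
```python
from h import *
p,psi,o=tool(); c=snap('wrist'); W=cloud(c); print(p,psi,local(np.array([.614,-.2613,.0])-p,psi),psi-97.9,o['wrist_force'])
pickle.dump(c,open('wrist4.pkl','wb'))
m=(abs(W[...,2]-p[2]-.005)<.004)&(abs(W[...,0]-p[0])<.022)&(abs(W[...,1]-p[1])<.035); print('held',rect(W[m]),np.median(W[m][:,2]))
d=snap('side'); D=cloud(d)
P,m=blob(d,D,(.53,.70),(-.40,-.2),(.009,.03)); print('tray',rect(P),len(P))
P,m=blob(d,D,(.60,.76),(-.50,-.33),(.05,.2)); print('bottle',rect(P),P[:,1].max())
P,m=blob(c,W,(.53,.70),(-.40,-.2),(.009,.02)); print('trayw',rect(P),len(P))
```

```text
[ 0.61295468 -0.25829312  0.11666936] 98.18690490871967 (np.float64(-0.31250905654750205), np.float64(0.060648212774051954), np.float64(11.666936494282306)) 0.2869049087196629 [-0.35575565  0.58559615 -1.75664431]
held (array([ 614.5, -258.3]), 50.5, 44.4, -81.4) 0.12166489926627336
tray (array([ 617.3, -292.7]), 145.7, 105.4, -82.5) 163
bottle (array([ 686.1, -406.4]), 61.5, 56.9, -12.6) -0.3728579347877701
trayw (array([ 614.6, -262.9]), 105.6, 77.4, 7.8) 2234
```

>>> {"method": "servo_tool", "body": {
  "motion": [
    [[-0.1,0,3,0,1],[-0.3,0,5.5,0,1],[-0.3,0,7.2,0,1],[-0.3,0,7.2,0,1],[-0.3,0,7.2,0,1]]
  ]
}}

```text
time_s: 14.2
eef_pos: [0.6165, -0.263, 0.05]
eef_rot: [0.001, 0.655, 0.756, 0.0]
wrist_force: [0.8, -0.6, -1.0]
opening: 0.409
grasp_force: 60.6
```

>>> {"method": "servo_tool", "body": {
  "motion": [
    [[0,0,0,0,1],[0,0,0,0,1]]
  ]
}}

```text
time_s: 14.4
eef_pos: [0.6169, -0.2633, 0.0507]
eef_rot: [0.001, 0.655, 0.756, 0.0]
wrist_force: [0.1, -0.0, -1.1]
opening: 0.41
grasp_force: 60.6
```

>>> {"method": "servo_tool", "body": {
  "motion": [
    [[0,-0.2,0.6,0,1],[0,-0.2,1.2,0,1],[0,-0.2,1.5,0,1],[0,-0.2,1.6,0,1],[0,-0.2,1.6,0,1]]
  ]
}}

```text
time_s: 14.9
eef_pos: [0.6134, -0.2628, 0.0338]
eef_rot: [-0.001, 0.655, 0.756, -0.0]
wrist_force: [-6.3, 3.3, 9.8]
opening: 0.409
grasp_force: 62.1
```

>>> {"method": "servo_tool", "body": {
  "motion": [
    [[0,0,0.1,0,1],[0,0,0.1,0,1]]
  ]
}}

```text
time_s: 15.1
eef_pos: [0.6134, -0.2628, 0.0338]
eef_rot: [-0.001, 0.655, 0.756, -0.0]
wrist_force: [-9.1, 4.3, 16.9]
opening: 0.413
grasp_force: 62.9
```

>>> {"method": "servo_tool", "body": {
  "motion": [
    [[0,0,-0.1,0,1],[0,0,-0.1,0,-0.2],[0,0,-0.1,0,-0.2],[0,0,-0.1,0,-0.2],[0,0,-0.1,0,-0.2]]
  ]
}}

```text
time_s: 15.6
eef_pos: [0.6137, -0.2629, 0.0324]
eef_rot: [-0.0, 0.655, 0.756, -0.0]
wrist_force: [-0.5, -0.0, 0.2]
opening: 0.605
grasp_force: 0.0
```

>>> {"method": "servo_tool", "body": {
  "motion": [
    [[0,0,-1,0,-0.2],[0,0,-3,0,-0.2],[0,0,-7,0,-0.2],[0,0,-11,0,-0.2],[0,0,-15,0,-0.2]]
  ]
}}

```text
time_s: 16.1
eef_pos: [0.6137, -0.2629, 0.185]
eef_rot: [0.0, 0.655, 0.756, 0.0]
wrist_force: [0.3, -0.4, 0.3]
opening: 0.604
grasp_force: 0.0
```

Run:
```python
from h import *
p,psi,o=tool(); c=snap('wrist'); W=cloud(c); print(p,psi,o['opening'],o['wrist_force'])
P,m=blob(c,W,(.57,.66),(-.31,-.22),(.03,.05)); print('A',rect(P),np.percentile(P[:,2],[5,50,95]))
B,m=blob(c,W,(.41,.48),(-.39,-.32),(.03,.045)); print('B',len(B),rect(B))
t=np.array([.4482,-.355,.1]); print(local(t-p,psi))
```

```text
[ 0.61371178 -0.26292099  0.1849617 ] 98.19877680054839 0.6038357742206856 [ 0.27106879 -0.37466135  0.2504118 ]
A (array([ 613.6, -263.7]), 50.8, 35.5, -80.7) [0.03474848 0.03873246 0.04005598]
B 2072 (array([ 449.2, -354.9]), 51.1, 36.2, 23.1)
(np.float64(-6.753462635423663), np.float64(-17.695131887011808), np.float64(8.496169754312227))
```

A lies flat in the tray, top at 39 mm. Now bushing B.

>>> {"method": "servo_tool", "body": {
  "motion": [
    [[-1.4,-3.6,0,8.5,-0.4],[-2.8,-7.2,0,17,-0.4],[-4.2,-10.8,0,25.5,-0.4],[-5.6,-14.4,0,34,-0.4],[-6.8,-17.6,0,42.5,-0.4]]
  ]
}}

```text
time_s: 16.65
eef_pos: [0.4479, -0.3562, 0.1835]
eef_rot: [0.001, 0.886, 0.464, 0.0]
wrist_force: [0.1, 0.1, -0.0]
opening: 0.7
grasp_force: 0.0
```

>>> {"method": "servo_tool", "body": {
  "motion": [
    [[0,0,2,8.5,-0.4],[0,0,4,17,-0.4],[0,0,6,25.5,-0.4],[0,0,8,33,-0.4],[0,0,8.5,33,-0.4]]
  ]
}}

```text
time_s: 17.15
eef_pos: [0.4483, -0.3543, 0.096]
eef_rot: [-0.002, 0.981, 0.196, -0.001]
wrist_force: [-0.5, 0.3, -1.2]
opening: 0.695
grasp_force: 0.0
```

>>> {"method": "servo_tool", "body": {
  "motion": [
    [[0,0,0,0,-0.4],[0,0,0,0,-0.4]]
  ]
}}

```text
time_s: 17.35
eef_pos: [0.4498, -0.3559, 0.0989]
eef_rot: [0.001, 0.98, 0.198, 0.0]
wrist_force: [1.0, 0.1, 0.6]
opening: 0.702
grasp_force: 0.0
```

Run:
```python
from h import *
p,psi,o=tool(); c=snap('wrist'); W=cloud(c); print(p,psi,o['opening'])
B,m=blob(c,W,(.41,.49),(-.39,-.32),(.03,.045)); r=rect(B); print('B',len(B),r,np.median(B[:,2])); t=np.r_[r[0]/1000,.029]; print(local(t-p,psi),psi-r[3])
```

```text
[ 0.44984869 -0.35592484  0.09893062] 22.85544843329475 0.7023212421996593
B 4638 (array([ 449.3, -354.8]), 50.0, 35.7, 23.0) 0.035805763208886246
(np.float64(-0.006871197930072336), np.float64(-0.12496377304698307), np.float64(6.9930619496224145)) -0.1445515667052497
```

>>> {"method": "servo_tool", "body": {
  "motion": [
    [[0,-0.1,3,0,-0.4],[0,-0.1,5.5,0,-0.4],[0,-0.1,6.8,0,-0.4],[0,-0.1,6.8,0,-0.4],[0,-0.1,6.8,0,1]]
  ]
}}

```text
time_s: 17.9
eef_pos: [0.4495, -0.355, 0.0308]
eef_rot: [0.001, 0.98, 0.197, 0.0]
wrist_force: [1.1, -0.4, -1.1]
opening: 0.544
grasp_force: 0.0
```

>>> {"method": "servo_tool", "body": {
  "motion": [
    [[0,0,0,0,1],[0,0,0,0,1],[0,0,0,0,1],[0,0,0,0,1],[0,0,0,0,1]]
  ]
}}

```text
time_s: 18.4
eef_pos: [0.4499, -0.3555, 0.0315]
eef_rot: [0.001, 0.98, 0.197, 0.001]
wrist_force: [-0.8, 0.3, 6.8]
opening: 0.41
grasp_force: 61.4
```

>>> {"method": "servo_tool", "body": {
  "motion": [
    [[0,0,-3,0,1],[0,0,-7,0,1],[0,0,-11,-8.5,1],[0,0,-15,-17,1],[0,0,-20,-25.5,1]]
  ]
}}

```text
time_s: 18.9
eef_pos: [0.448, -0.3533, 0.2301]
eef_rot: [-0.002, 0.912, 0.411, -0.0]
wrist_force: [0.2, -0.9, -1.2]
opening: 0.412
grasp_force: 60.6
```

>>> {"method": "servo_tool", "body": {
  "motion": [
    [[3.5,-2.3,-0.3,-8.5,1],[7.1,-4.7,-0.3,-17,1],[10.6,-7,-0.3,-25.5,1],[14.2,-9.4,-0.3,-34,1],[17.7,-11.7,-0.3,-42.5,1]]
  ]
}}

```text
time_s: 19.4
eef_pos: [0.4794, -0.1427, 0.2329]
eef_rot: [0.0, 0.701, 0.713, 0.0]
wrist_force: [0.4, 1.2, -1.2]
opening: 0.41
grasp_force: 60.6
```

>>> {"method": "servo_tool", "body": {
  "motion": [
    [[4.4,0.7,0,-8.5,1],[8.8,1.3,0,-17,1],[13.2,2,0,-25.5,1],[17.6,2.6,0,-34,1],[22,3.3,0,-42.5,1]]
  ]
}}

```text
time_s: 19.9
eef_pos: [0.5096, 0.0777, 0.233]
eef_rot: [0.0, 0.394, 0.919, 0.0]
wrist_force: [0.4, 0.3, -1.8]
opening: 0.412
grasp_force: 60.6
```

>>> {"method": "servo_tool", "body": {
  "motion": [
    [[1.2,2,0,-8.5,1],[2.4,4,0,-17,1],[3.6,6,0,-25.5,1],[4.8,8,0,-34,1],[5.8,9.7,0,-40.6,1]]
  ]
}}

```text
time_s: 20.4
eef_pos: [0.5408, 0.1858, 0.2327]
eef_rot: [-0.0, 0.051, 0.999, 0.0]
wrist_force: [0.6, -0.4, -1.7]
opening: 0.41
grasp_force: 60.6
```

>>> {"method": "servo_tool", "body": {
  "motion": [
    [[0,0,3,0,1],[0,0,6,0,1],[0,0,9,0,1],[0,0,12,0,1],[0,0,14,0,1]]
  ]
}}

```text
time_s: 20.9
eef_pos: [0.5395, 0.1844, 0.0905]
eef_rot: [-0.001, 0.054, 0.999, -0.0]
wrist_force: [-0.3, 0.1, -1.5]
opening: 0.412
grasp_force: 60.6
```

>>> {"method": "servo_tool", "body": {
  "motion": [
    [[0,0,0,0,1],[0,0,0,0,1],[0,0,0,0,1]]
  ]
}}

```text
time_s: 21.2
eef_pos: [0.5421, 0.1847, 0.0945]
eef_rot: [0.001, 0.054, 0.999, 0.0]
wrist_force: [0.5, -0.0, -0.7]
opening: 0.413
grasp_force: 60.5
```

```bash
python3 g.py
```

```text
p [0.5421 0.1847 0.0945] 173.81 TCP s,t -0.0799 0.0012 f [ 0.5 -0.  -0.7]
z axis 0.0807 s [-0.1033 -0.0549]
[-0.0151  0.0007  0.0165]
[-0.0154  0.0006  0.0167]
```

>>> {"method": "servo_tool", "body": {
  "motion": [
    [[0,-0.07,0.8,0,1],[0,-0.07,1.55,0,1],[-0.4,-0.07,1.55,0,1],[-0.8,-0.07,1.55,0,1],[-1.3,-0.07,1.55,0,1]]
  ]
}}

```text
time_s: 21.75
eef_pos: [0.5544, 0.1824, 0.0774]
eef_rot: [0.0, 0.054, 0.999, 0.0]
wrist_force: [0.1, 0.4, -0.9]
opening: 0.412
grasp_force: 60.6
```

>>> {"method": "servo_tool", "body": {
  "motion": [
    [[0,0,0,0,1],[0,0,0,0,1],[0,0,0,0,1]]
  ]
}}

```text
time_s: 22.05
eef_pos: [0.5538, 0.1825, 0.0773]
eef_rot: [-0.0, 0.054, 0.999, 0.0]
wrist_force: [-0.1, -0.9, -1.2]
opening: 0.409
grasp_force: 60.6
```

```bash
python3 g.py
```

```text
p [0.5538 0.1825 0.0773] 173.8 TCP s,t -0.0681 0.0002 f [-0.1 -0.9 -1.2]
z axis 0.0636 s [-0.0915 -0.0432]
[-0.0159 -0.0003  0.0156]
[-0.0164 -0.      0.0157]
```

>>> {"method": "servo_tool", "body": {
  "motion": [
    [[0,0,-0.14,0,1],[-0.4,0,-0.14,0,1],[-0.8,0,-0.14,0,1],[-1.2,0,-0.14,0,1],[-1.6,0,-0.14,0,1]]
  ]
}}

```text
time_s: 22.6
eef_pos: [0.5702, 0.1807, 0.0787]
eef_rot: [0.0, 0.054, 0.999, 0.0]
wrist_force: [-0.5, 0.7, -1.2]
opening: 0.41
grasp_force: 60.6
```

>>> {"method": "servo_tool", "body": {
  "motion": [
    [[-0.2,0,0,0,1],[-0.3,0,0,0,1],[-0.4,0,0,0,1],[-0.5,0,0,0,1],[-0.6,0,0,0,1]]
  ]
}}

```text
time_s: 23.1
eef_pos: [0.5757, 0.1801, 0.0787]
eef_rot: [-0.0, 0.054, 0.999, -0.0]
wrist_force: [-1.2, 0.2, -0.0]
opening: 0.413
grasp_force: 60.6
```

>>> {"method": "servo_tool", "body": {
  "motion": [
    [[-0.1,0,0,0,1],[-0.2,0,0,0,1],[-0.3,0,0,0,1],[-0.4,0,0,0,1],[-0.5,0,0,0,1]]
  ]
}}

```text
time_s: 23.6
eef_pos: [0.5808, 0.1795, 0.0787]
eef_rot: [0.0, 0.054, 0.999, -0.0]
wrist_force: [-0.4, 0.2, -1.9]
opening: 0.412
grasp_force: 60.6
```

>>> {"method": "servo_tool", "body": {
  "motion": [
    [[-0.1,0,0,0,1],[-0.2,0,0,0,1],[-0.3,0,0,0,1],[-0.4,0,0,0,1],[-0.5,0,0,0,1]]
  ]
}}

```text
time_s: 24.1
eef_pos: [0.5825, 0.1794, 0.078]
eef_rot: [-0.004, 0.054, 0.999, -0.0]
wrist_force: [-12.6, 1.0, 5.8]
opening: 0.408
grasp_force: 61.5
```

```bash
python3 g.py
python3 - <<'E'
from h import *
d=snap('side'); D=cloud(d); a=cv2.resize(d['pixels'][255:325,255:355],None,fx=5,fy=5,interpolation=cv2.INTER_CUBIC)
cv2.imwrite('pics/g2.png',cv2.cvtColor(a,cv2.COLOR_RGB2BGR))
E
```

```text
p [0.5825 0.1794 0.078 ] 173.83 TCP s,t -0.0392 0.0002 f [-12.6   1.    5.8]
z axis 0.0643 s [-0.0626 -0.014 ]
[-0.0163 -0.0003  0.0159]
[-0.0162 -0.0004  0.0156]
```

>>> {"method": "servo_tool", "body": {
  "motion": [
    [[0.6,0,0,0,1],[0.8,0.05,-0.05,0,1],[0.8,0.05,-0.05,0,1],[0.8,0.05,-0.05,0,1]]
  ]
}}

```text
time_s: 24.6
eef_pos: [0.5782, 0.1803, 0.0795]
eef_rot: [0.0, 0.054, 0.999, 0.0]
wrist_force: [0.2, -1.0, -1.5]
opening: 0.413
grasp_force: 60.6
```

>>> {"method": "servo_tool", "body": {
  "motion": [
    [[-0.2,0,0,0,1],[-0.4,0,0,0,1],[-0.6,0,0,0,1],[-0.7,0,0,0,1],[-0.8,0,0,0,1]]
  ]
}}

```text
time_s: 25.1
eef_pos: [0.5826, 0.1798, 0.0785]
eef_rot: [-0.004, 0.054, 0.999, -0.0]
wrist_force: [-15.0, 1.1, 8.0]
opening: 0.414
grasp_force: 61.8
```

```bash
python3 g.py
```

```text
p [0.5826 0.1798 0.0785] 173.82 TCP s,t -0.0392 0.0007 f [-15.    1.1   8. ]
z axis 0.0648 s [-0.0626 -0.014 ]
[-0.0158  0.0001  0.0163]
[-0.0157  0.      0.016 ]
```

View pics/g2.png

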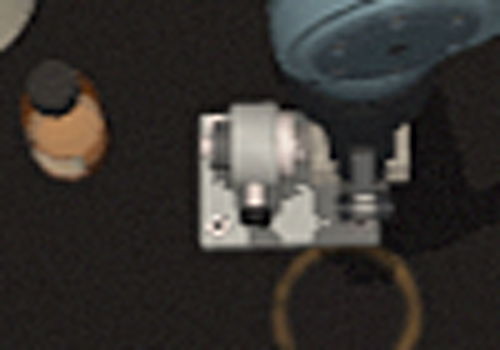

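The repeat stops at the same place (mouth 9 mm short of the shoulder) and the side view again shows the gap. B is bad as well, so it goes to the tray beside A.

>>> {"method": "servo_tool", "body": {
  "motion": [
    [[1,0,0,0,1],[2,0,0,0,1],[3.5,0,0,0,1],[5,0,0,0,1],[6,0,0,0,1]]
  ]
}}

```text
time_s: 25.65
eef_pos: [0.5248, 0.1861, 0.0791]
eef_rot: [-0.0, 0.054, 0.999, -0.0]
wrist_force: [-0.2, -0.8, -1.3]
opening: 0.407
grasp_force: 60.6
```

>>> {"method": "servo_tool", "body": {
  "motion": [
    [[0,0,-3,0,1],[0,0,-7,0,1],[0,0,-11,8.5,1],[0,0,-14,17,1],[0,0,-15.2,25.5,1]]
  ]
}}

```text
time_s: 26.15
eef_pos: [0.5278, 0.1863, 0.2355]
eef_rot: [0.003, 0.276, 0.961, 0.001]
wrist_force: [1.2, 0.1, -2.0]
opening: 0.408
grasp_force: 60.6
```

>>> {"method": "servo_tool", "body": {
  "motion": [
    [[-2.8,-3.4,0,8.5,1],[-5.6,-6.9,0,17,1],[-8.4,-10.3,0,25.5,1],[-11.2,-13.8,0,34,1],[-14,-17.2,0,42.5,1]]
  ]
}}

```text
time_s: 26.65
eef_pos: [0.5547, -0.0357, 0.2314]
eef_rot: [0.001, 0.606, 0.796, 0.0]
wrist_force: [1.5, 0.1, -2.0]
opening: 0.411
grasp_force: 60.6
```

Run:
```python
from h import *
p,psi,o=tool(); print(p,psi,local(np.array([.6179,-.3183,.0])-p,psi),psi-97.9)
```

```text
[ 0.55468378 -0.03565119  0.23142846] 105.45655231842088 (np.float64(-28.92738071998881), np.float64(-1.439818071324634), np.float64(23.1428458230819)) 7.55655231842087
```

>>> {"method": "servo_tool", "body": {
  "motion": [
    [[-4.8,-0.2,0,4,1],[-9.6,-0.5,0,7.5,1],[-14.4,-0.7,0,7.5,1],[-19.2,-1,0,7.5,1],[-24,-1.2,0,7.5,1]]
  ]
}}

```text
time_s: 27.15
eef_pos: [0.6086, -0.2701, 0.2313]
eef_rot: [0.0, 0.654, 0.756, 0.0]
wrist_force: [0.0, 0.1, 0.3]
opening: 0.414
grasp_force: 60.6
```

>>> {"method": "servo_tool", "body": {
  "motion": [
    [[-3,0.4,0,0,1],[-4.9,0.4,0,0,1],[-4.9,0.4,2,0,1],[-4.9,0.4,5,0,1],[-4.9,0.4,8,0,1]]
  ]
}}

```text
time_s: 27.65
eef_pos: [0.6197, -0.3166, 0.1507]
eef_rot: [0.001, 0.654, 0.756, 0.0]
wrist_force: [-0.0, -0.1, -2.0]
opening: 0.412
grasp_force: 60.7
```

>>> {"method": "servo_tool", "body": {
  "motion": [
    [[0,0,2,0,1],[0,0,4,0,1],[0,0,4,0,1],[0,0,4,0,1],[0,0,4,0,1]]
  ]
}}

```text
time_s: 28.15
eef_pos: [0.6205, -0.3166, 0.113]
eef_rot: [0.001, 0.654, 0.756, 0.0]
wrist_force: [0.2, 0.3, -1.3]
opening: 0.408
grasp_force: 60.6
```

Run:
```python
from h import *
p,psi,o=tool(); c=snap('wrist'); W=cloud(c); print(p,psi,local(np.array([.6179,-.3183,.034])-p,psi),psi-97.9,o['wrist_force'])
A,m=blob(c,W,(.57,.66),(-.30,-.22),(.03,.05)); print('A',rect(A))
m=(abs(W[...,2]-p[2]-.005)<.004)&(abs(W[...,0]-p[0])<.022)&(abs(W[...,1]-p[1])<.035); print('held',rect(W[m]),np.median(W[m][:,2]))
```

```text
[ 0.62046905 -0.3166404   0.11298337] 98.30133811191187 (np.float64(-0.12712920705910852), np.float64(-0.2781739874951347), np.float64(7.898337042432338)) 0.4013381119118691 [ 0.16223113  0.26019826 -1.34185312]
A (array([ 613.9, -263.6]), 50.1, 35.7, -81.8)
held (array([ 622.2, -317.5]), 50.6, 44.5, -81.7) 0.11725239587435911
```

>>> {"method": "servo_tool", "body": {
  "motion": [
    [[-0.2,-0.2,2,0,1],[-0.2,-0.2,4,0,1],[-0.2,-0.2,6,0,1],[-0.2,-0.2,6.6,0,1],[-0.2,-0.2,6.6,0,1]]
  ]
}}

```text
time_s: 28.7
eef_pos: [0.6177, -0.3181, 0.045]
eef_rot: [-0.0, 0.654, 0.756, -0.0]
wrist_force: [0.5, 0.1, -1.5]
opening: 0.41
grasp_force: 60.6
```

>>> {"method": "servo_tool", "body": {
  "motion": [
    [[0,0,0,0,1],[0,0,0,0,1]]
  ]
}}

```text
time_s: 28.9
eef_pos: [0.619, -0.319, 0.0471]
eef_rot: [0.001, 0.654, 0.756, 0.0]
wrist_force: [0.3, -0.2, -1.2]
opening: 0.41
grasp_force: 60.6
```

>>> {"method": "servo_tool", "body": {
  "motion": [
    [[0,0,0.5,0,1],[0,0,0.9,0,1],[0,0,1.2,0,1],[0,0,1.3,0,1],[0,0,1.3,0,1]]
  ]
}}

```text
time_s: 29.4
eef_pos: [0.6181, -0.3184, 0.0345]
eef_rot: [-0.0, 0.654, 0.757, -0.0]
wrist_force: [-6.1, 4.2, 13.9]
opening: 0.413
grasp_force: 62.6
```

>>> {"method": "servo_tool", "body": {
  "motion": [
    [[0,0,0,0,1],[0,0,0,0,1]]
  ]
}}

```text
time_s: 29.6
eef_pos: [0.6181, -0.3184, 0.0345]
eef_rot: [0.0, 0.654, 0.757, -0.0]
wrist_force: [-6.7, 3.6, 14.7]
opening: 0.407
grasp_force: 62.6
```

On the tray floor. I release and retreat straight up.

>>> {"method": "servo_tool", "body": {
  "motion": [
    [[0,0,-0.1,0,1],[0,0,-0.1,0,-0.2],[0,0,-0.1,0,-0.2],[0,0,-0.1,0,-0.2],[0,0,-0.1,0,-0.2]]
  ]
}}

```text
time_s: 30.1
eef_pos: [0.6179, -0.3183, 0.0329]
eef_rot: [-0.0, 0.654, 0.756, -0.0]
wrist_force: [-0.5, 0.5, -0.5]
opening: 0.599
grasp_force: 0.0
```

>>> {"method": "servo_tool", "body": {
  "motion": [
    [[0,0,-1,0,-0.2],[0,0,-3,0,-0.2],[0,0,-7,0,-0.2],[0,0,-11,0,-0.2],[0,0,-15,0,-0.2]]
  ]
}}

```text
time_s: 30.6
eef_pos: [0.6178, -0.3182, 0.1854]
eef_rot: [0.0, 0.654, 0.756, 0.0]
wrist_force: [0.1, -0.7, 0.2]
opening: 0.599
grasp_force: 0.0
```

>>> {"method": "servo_tool", "body": {
  "motion": [
    [[2,-2,-1,0,-0.2],[4,-4,-2,0,-0.2],[6,-6,-2,0,-0.2],[6,-6,-2,0,-0.2],[6,-6,-2,0,-0.2]]
  ]
}}

```text
time_s: 31.1
eef_pos: [0.5501, -0.2677, 0.2042]
eef_rot: [0.001, 0.654, 0.756, 0.0]
wrist_force: [-0.1, 0.3, 0.4]
opening: 0.596
grasp_force: 0.0
```

Run:
```python
from h import *
p,psi,o=tool(); c=snap('wrist'); W=cloud(c); print(p,o['opening'],o['wrist_force'])
for n,y in(('A',(-.292,-.22)),('B',(-.36,-.293))):
    P,m=blob(c,W,(.57,.67),y,(.03,.05)); print(n,rect(P),np.percentile(P[:,2],[5,50,95]).round(4))
save(c,'wrist9.png')
s=snap('scene'); S=cloud(s); s0=pickle.load(open('scene0.pkl','rb')); S0=cloud(s0)
for n,x,y,z in(('screw',(.37,.395),(-.3,-.27),(.008,.04)),('weight',(.42,.47),(.11,.16),(.01,.05)),('red',(.33,.39),(-.435,-.385),(.03,.045))):
    print(n,blob(s,S,x,y,z)[0].mean(0).round(4),blob(s0,S0,x,y,z)[0].mean(0).round(4))
```

```text
[ 0.55009527 -0.26766197  0.2042341 ] 0.5964921214156638 [-0.09120989  0.27937187  0.37590327]
A (array([ 613.6, -263.7]), 50.9, 36.2, -81.9) [0.034  0.0386 0.0399]
B (array([ 618.1, -319.8]), 50.9, 35.8, -81.8) [0.0331 0.0384 0.0399]
screw [ 0.381  -0.2833  0.014 ] [ 0.3809 -0.2836  0.0139]
weight [0.4416 0.1287 0.0263] [0.4415 0.1285 0.0258]
red [ 0.3589 -0.4111  0.0366] [ 0.3586 -0.4111  0.0366]
```

View pics/wrist9.png

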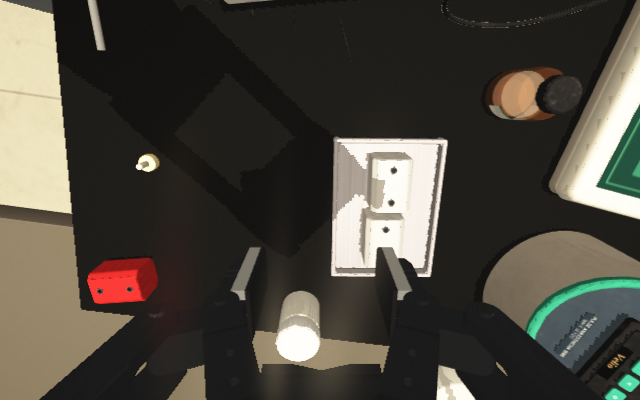

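The view shows both bushings flat in the tray at (390,182) and (384,238), tops at 39 mm. The red block (123,280), screw (148,162), bottle and jar stand where they were, and nothing is being touched.

```bash
python3 -c "
from bench import ctrl
print(ctrl.hand_in())"
```

```text
the job is handed in; nothing more can be done
None
```

I handed the job in at about 31 s: both bushings stopped short on the pin (gaps of about 12 mm and 9 mm, same stop on a second try), so both were judged bad and laid flat in the steel tray, the first before the second was taken up.

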